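# Load a slide carrier from the magazine and clamp it with the wing nut

## Robot

A 6-joint arm with a two-finger parallel gripper is mounted at the origin on a cart in front of the work surface, level with it; the furniture and walls round the work are solid. World frame = base frame: x ahead of the robot, y to its left, z up, the work surface at z = 0. Lengths are in mm, angles in rad, forces in N, time in s.
With the tool pointing down it reaches from about 275 to 1000 mm from the base axis. Payload 8.4 kg.
Tool frame: the origin (TCP) lies on the centre line of the jaws, within the pads' length; the fingertips stand 17 mm ahead of it and the grasp point (between the pads) lies 2 mm behind it (r.tcp_to_tips is the z of the fingertips in the tool frame, in mm); z points along the fingers, y is the direction in which the jaws open and shut (so a half turn about z gives the same grasp; the last joint's range is limited). The gripper opens to 85 mm and grips with 20 to 120 N. Pads are 22 mm wide; open, the fingers measure 114 mm over their backs; the gripper's body (76 mm by 85 mm) begins 54 mm behind the grasp point. The pads swing forward as they close: fully open they stand 13 mm farther back than shut.
Start: joints at [0.703, 0.353, 1.633, -0, 1.155, -0.002], TCP at [476.009, 405.023, 215.881] pointing down, gripper open.
Joint ranges: [-2.63, 2.63], [-0.92, 2.1], [0.06, 2.66], [-1.3, 4.44], [0, 2.69], [-3.02, 3.02]. Speed limits (rad/s): [2.22, 2.22, 2.79, 3.14, 3.14, 3.14].

## Interface

Orientations are given as [roll, pitch, yaw] about the fixed x, y, z axes, in that order (R = Rz(yaw) Ry(pitch) Rx(roll)).
In Python, from rig import r, cams, job gives the robot as it stands.
- The arm moves only by the tool drive_tool, never from a script. Its argument "deltas" is a list of rows, each a list of 4 numbers: the shift along the tool's x, y, z in cm, then the turn about the tool's z in rad. In form: [[x, y, z, roll], ...]. A call has 1 to 12 rows; each row shifts and turns the commanded pose from where the row before left it, along the tool's axes as they then stand; what a row does not reach is not made up. A row lasts 1/12 s, in which the tool goes at most 41.7 mm and 7.16 degrees, less where a joint would pass 70% of its speed; a pose out of reach is approached as far as the arm can. A call with a gripper value outside its range is refused whole. "jaw" is the closure, from 0 (fully open) to 1 (shut), set as the call begins (left out, the last holds). The fingers move at their own pace and stop on an object; "force" is the grip in N (left out, the last holds). Time passes only in rows, so rows that do not move let the fingers close. It gives the time, the measured TCP pose, the force and the opening at its end, in the units of the state.
- r.sense(): the state, without advancing time (a new reading comes with each control period).
- cams.grab_frame(name): name is "side" or "top"; returns (picture, depth): 420x560x3 uint8, red, green, blue; 420x560 float32, mm along the optical axis (not along the pixel's ray), 0 where there is no reading.
- cams.camera_params(name): a dict with "fx", "fy", "cx", "cy" (pixels), "k1" (the pictures are not rectified: a ray, as slopes to the right and down, at radius r is drawn at 1 + k1 r^2 times it, then the intrinsics apply), "R" (3x3) and "t" (3): a world point X has camera coordinates R X + t. Camera axes: x right, y down, z forward; pixel columns grow to the right and rows downward; lengths in mm; the calibration is good to about 2 mm. A picture is of the moment at which its call begins. camera_params takes no time and is no camera call.
- job.sign_off(): hands the job in, once; it reports no verdict.
The state is a dict: "clock": time; "qpos": joint angles; "qvel": joint speeds; "joint_efforts": joint torques, N m; "eef_pos": TCP position; "tcp_rot": TCP orientation; "contact_force": force on the tool from outside, world axes, zero at the start; "wrist_torque": the same for the moment, N m; "opening": opening from 0.0 (shut) to 1.0 (fully open).
Only numpy, scipy, OpenCV 4.12 (cv2) and the standard library are available. Lean on these libraries where they do the work, as an engineer would, in place of code of your own. Each camera call takes 0.05 s, during which the arm holds its last target. There are 200 camera calls.

## Task

Draw the bottom slide carrier out of the front of the magazine so that the other two drop down in it, and push the carrier flat into the nest of the clamp station, all the way back to its stop under the raised strap. Then, working between its two guide posts, turn the red wing nut clockwise bit by bit until the strap is tight on the carrier. Leave the other two carriers in the magazine and do not shift or tip the marker, dish, timer or bottles.

Things in the scene. Friction and masses are not known exactly. Their poses are not given: they have to be found in the camera images.
- carrier_a_center (a point): Centre of the bottom slide carrier, the one to load: loose blue plate 110 (its x) x 50 (y) x 12 mm (z), a glass slide let into its top, 0.1 kg. At the start about 40 mm of its length stick out of the slot at the magazine's front (-x), 32 mm above the bare table, where its two long sides are free to grip; the rest is under the stack.
- carrier_b_center (a point): Centre of the second carrier, the same shape, lying on the first inside the magazine; it drops 12 mm when the first is drawn out.
- carrier_c_center (a point): Centre of the third carrier, the same, on top of the second.
- magazine: Fixed white gravity magazine 124 (x) x 80 (y) x 74 mm high; origin at the centre of its underside, outlet at its own -x. Floor 32 mm high; side walls 53 mm apart, a back wall; stacked carriers are centred over the origin. Front lips at x = -57 to -62 mm leave a slot 16 mm high for the bottom carrier: draw it straight along -x; drawn 72 mm it is clear.
- clamp: Fixed clamp station, base 124 (x) x 128 (y) x 10 mm, origin at the centre of its underside; nest open to its own -x. A bed 46 mm wide, top 32 mm high, runs from x = -58 to the back stop at x = +12 mm, between fences 55 mm apart (40 mm high, x = -45 to +12, flared in front). Two steel guide posts, 12 mm thick, rise to 125 mm at x = +25, y = -50 and +50 mm.
- nest (a point): Where the carrier's centre must finally lie (axes as the clamp station's): resting on the bed, long side along x, far end against the back stop. Its front 40 mm then overhang the bed (-x) over the bare table, sides free; its last 25 mm are under the strap.
- strap: Aluminium clamp strap 70 (x) x 124 (y) x 10 mm on the guide posts; origin at its underside on the wing nut's axis; its toe reaches 38 mm to -x from there. A sprung rubber pad (10 N per mm) stands 2 mm out below the toe; at the start it is 6 to 8 mm above the top of a carrier lying on the bed. The strap comes down 3 mm for each radian of the wing nut.
- wing_nut_grip (a point): Red wing nut on the strap: point on its upright axis, half-way up the wings, 30 mm above the strap's top. The wings are one upright blade 70 mm long (point x), 9 mm thick (y), 22 mm high, pinched across its thickness from above; below is a hub 22 mm across. It comes down with the strap. The guide posts stand 44 mm from the axis on both sides: open the fingers only part way round the blade.
- wing_nut (a joint): Turn of the wing nut, rad, growing clockwise seen from above (0.05 to 0.6 at the start). At 0 the blade lies along the clamp station's x. The pad meets a carrier on the bed at 2.67; from there the force grows by about 3 N per 0.1 rad; 0.4 to 0.6 rad more makes it tight. Steady friction of 0.08 N m; it stays where it is left.
- marker_a: Bystander: red and white marker pen 135 mm long lying between the two stations.
- dish_b: Bystander: small clear petri dish, 39 mm across, between the two stations.
- timer: Bystander: white bench timer 41x68x55 mm behind them.
- oil: Bystander: bottle with black cap, 112 mm high, front left.
- medium_a: Bystander: bottle with blue cap, 88 mm high, front left.
Mind the look-alikes: they are no part of the job. There is more than one size of the magazine; the job needs the larger.

How it is judged:
By the outcome, as a careful person would: the job done as asked, in the order asked, and still so for the second after the job is handed in, with the robot touching nothing.
It also fails if it takes over 67 s, if anything falls off the work surface, if the arm or the gripper's body presses on something with over 40 N, if the wrist force passes 120 N, or if a joint passes its speed limit or range.

## Working session

There is one attempt and no reset: what is moved stays moved. The work goes in short steps, Python scripts to look and compute and a tool call to move; the robot and the scene stay as the last step left them, time stands still between calls to the robot, and variables do not carry over. Pictures are saved under pics/ and viewed, about 8 in all and at most 12, crops included, and the job is handed in when it is done.

Besides the shell and the picture viewer there is one more tool, called after ">>>" as name(argument=value, ...), one argument or row to a line, values as JSON. drive_tool: Moves the arm, as the interface text tells. Its arguments: {"type":"object","properties":{"deltas":{"type":"array"},"jaw":{"type":"number"},"force":{"type":"number"}},"required":["deltas"]}

```bash
ls; mkdir -p pics; cat > h.py <<'E'
import numpy as np, cv2
from rig import r, cams, job
def grab(n):
    p,d=cams.grab_frame(n); np.savez(f'{n}.npz',p=p,d=d); return p,d
def load(n):
    z=np.load(f'{n}.npz'); return z['p'],z['d']
def P(n,u,v,z=None,d=None):
    """world point of pixel; by depth image d or on plane Z=z"""
    c=cams.camera_params(n); R=np.array(c['R']);t=np.array(c['t'])
    x,y=(np.asarray(u,float)-c['cx'])/c['fx'],(np.asarray(v,float)-c['cy'])/c['fy']
    a,b=x,y
    for _ in range(20):
        s=1+c['k1']*(a*a+b*b); a,b=x/s,y/s
    ray=np.stack([a,b,np.ones_like(a)],-1)
    if z is None: return (ray*np.asarray(d)[...,None]-t)@R
    w=ray@R; o=-R.T@t
    return o+w*((z-o[2])/w[...,2])[...,None]
def cloud(n):
    p,d=load(n); v,u=np.mgrid[:d.shape[0],:d.shape[1]]
    return p,d,P(n,u,v,d=d)
def save(p,f): cv2.imwrite('pics/'+f,cv2.cvtColor(p,cv2.COLOR_RGB2BGR))
E
python3 - <<'E'
from h import *
for n in ('top','side'):
    p,d=grab(n); save(p,n+'0.png')
    c=cams.camera_params(n); print(n,c['fx'],-np.array(c['R']).T@np.array(c['t']))
print(r.sense())
E
```

```text
pics
top 537.6717504218681 [ 352.69265543   78.23931992 1322.56181189]
side 476.9719306836233 [341.15245062 954.20972425 834.5916194 ]
{'clock': 0.1, 'qpos': array([ 7.02594902e-01,  3.53579388e-01,  1.63406735e+00, -2.01653083e-05,
        1.15519825e+00, -2.42391391e-03]), 'qvel': array([ 2.47743786e-03, -1.37014149e-03, -2.11543013e-03, -9.33643867e-06,
       -3.06037705e-04,  7.18414070e-04]), 'joint_efforts': array([-9.83700647e-05, -6.06357336e+01, -3.42819035e+01,  8.59536749e-05,
        4.08843480e-03,  3.34240795e-07]), 'eef_pos': array([475.66959997, 404.72243925, 215.233207  ]), 'tcp_rot': array([-3.14034028e+00,  1.54029209e-05,  2.27582331e+00]), 'contact_force': array([ 0.11151015, -0.27207751, -0.21520596]), 'wrist_torque': array([-0.05859353, -0.02669778, -0.04096317]), 'opening': 0.9979808823367173}
```

View pics/top0.png

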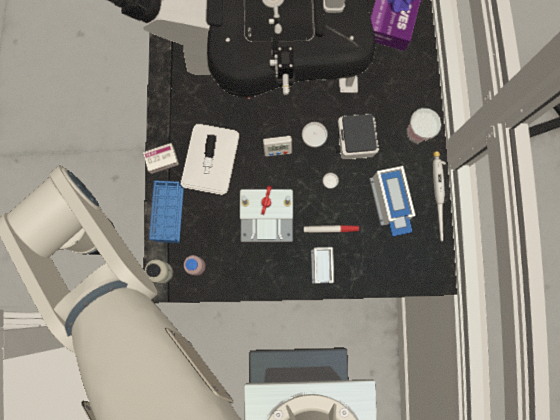

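View pics/side0.png

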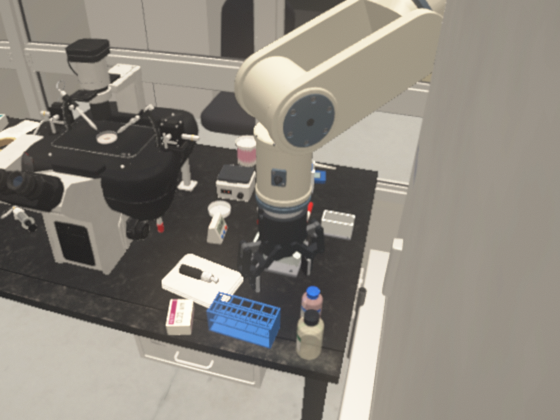

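Top view: candidates for the magazine are (395,200), white with a blue plate out at (402,228), and the small white box at (322,265). The blue rack at (166,211) is no magazine. The clamp is at (266,215), with a red nut at (266,200). I choose (395,200) and check it in a crop.

```bash
python3 - <<'E'
from h import *
p,d,X=cloud('top')
a=cv2.resize(p[155:290,230:430],None,fx=4,fy=4,interpolation=cv2.INTER_CUBIC); save(a[:540],'crop1.png')
# magazine heights
def rect(m,name):
    q=X[m][:,:2].astype(np.float32); 
    (c,s,a)=cv2.minAreaRect(q); print(name,m.sum(),c,s,a, 'z',np.median(X[m][:,2]))
v,u=np.mgrid[:420,:560]
box=(u>365)&(u<425)&(v>155)&(v<245)
Z=X[...,2]
rect(box&(Z>65)&(Z<90),'mag top'); 
h=cv2.cvtColor(p,cv2.COLOR_RGB2HSV); blue=(h[...,0]>95)&(h[...,0]<125)&(h[...,1]>120)
rect(box&blue&(Z>35)&(Z<55),'carrierA')
rect(box&blue&(Z>56),'carrierC')
box=(u>230)&(u<302)&(v>180)&(v<250)
red=((h[...,0]<8)|(h[...,0]>172))&(h[...,1]>140)
print(np.histogram(Z[box],bins=range(-10,150,10)))
rect(box&red,'red')
rect(box&~red&(Z>48)&(Z<66),'strap')
box=(u>300)&(u<345)&(v>240)&(v<290); rect(box&(Z>15),'smallbox')
print(np.histogram(Z[box],bins=range(-10,150,10))[0])
E
```

```text
mag top 1178 (595.133544921875, -219.3942413330078) (126.15320587158203, 66.09539794921875) 9.713760375976562 z 69.39032823641608
carrierA 185 (520.2212524414062, -232.78021240234375) (40.089542388916016, 50.78934860229492) 10.621631622314453 z 43.79339224444886
carrierC 394 (594.3418579101562, -219.4223175048828) (108.81420135498047, 48.47093200683594) 9.695184707641602 z 67.56209803000534
(array([1406, 1225,  226,  152,  327,   24,  208, 1062,   26,   46,   61,
         65,   11,   41,    0]), array([-10,   0,  10,  20,  30,  40,  50,  60,  70,  80,  90, 100, 110,
       120, 130, 140]))
red 120 (592.0849609375, 90.34575653076172) (19.016830444335938, 85.13674926757812) 86.6724624633789 z 98.22864513727507
strap 1148 (577.9659423828125, 92.76800537109375) (122.38359832763672, 69.2674560546875) 88.6454849243164 z 62.21105081612896
smallbox 641 (416.95361328125, 9.815406799316406) (89.32940673828125, 165.1226348876953) 14.790099143981934 z 22.53964916188013
[849 640 199 261  25 136  31   0   0   0   0   0   0   0   0]
```

View pics/crop1.png

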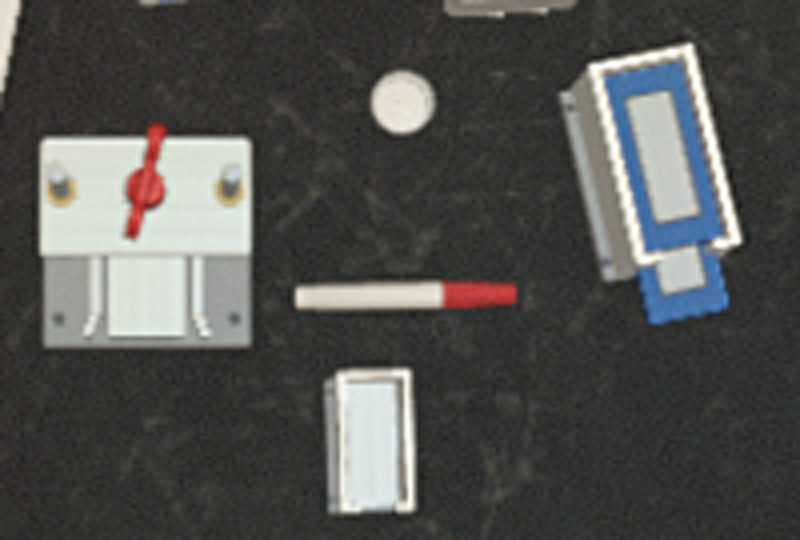

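The crop shows the large magazine with a blue carrier and glass slide, its outlet at crop (685,290). The small one at crop (370,440) is an empty look-alike. The clamp nest is open toward the robot and the wing nut blade is about 0.23 rad clockwise. Next I measure edges on known planes.

```bash
cat >> h.py <<'E'
def go(x,y,z,yaw=None):
    """deltas in tool axes (cm, rad) from measured pose: at present yaw, and after turning to yaw"""
    s=r.sense(); e=np.array(s['eef_pos']); y0=s['tcp_rot'][2]; d=np.array([x,y,z])-e
    for k,a in (('now',y0),('after',y0 if yaw is None else yaw)):
        print(k,'tool dx dy dz cm',np.round([(d[0]*np.cos(a)+d[1]*np.sin(a))/10,(d[0]*np.sin(a)-d[1]*np.cos(a))/10,-d[2]/10],2))
    if yaw is not None: print('roll',round(y0-yaw,3))
def st():
    s=r.sense(); print('t',round(s['clock'],2),'p',np.round(s['eef_pos'],1),'rot',np.round(s['tcp_rot'],3),'F',np.round(s['contact_force'],1),'M',np.round(s['wrist_torque'],2),'op',round(s['opening'],3),'q6',round(s['qpos'][5],2))
E
python3 - <<'E'
from h import *
print(r.tcp_to_tips); st()
p,d,X=cloud('top'); Z=X[...,2]; v,u=np.mgrid[:420,:560]
h=cv2.cvtColor(p,cv2.COLOR_RGB2HSV); blue=(h[...,0]>95)&(h[...,0]<125)&(h[...,1]>120)
def pl(m,z,n):
    Q=P('top',u[m],v[m],z=z)[:,:2].astype(np.float32); c,s,a=cv2.minAreaRect(Q); print(n,m.sum(),np.round(c,1),np.round(s,1),round(a,2)); return Q
b=(u>380)&(u<425)&(v>155)&(v<245)
Q=pl(b&blue&(v>216),44,'A'); ax=np.array([np.cos(.172),np.sin(.172)]); nx=np.array([-ax[1],ax[0]])
for a in (ax,nx): print(np.percentile(Q@a,[0,2,98,100]))
Q=pl(b&blue&(v<214),68,'C')
for a in (ax,nx): print(np.percentile(Q@a,[0,2,98,100]))
# bounds of things
for n,(a,bb,c,e) in dict(small=(305,340,243,288),med=(183,207,253,278),oil=(143,173,258,285),marker=(300,362,224,235),dish=(322,340,172,190),timer=(340,380,112,160)).items():
    m=(u>a)&(u<bb)&(v>c)&(v<e)&(Z>8); q=X[m]; print(n,np.round(np.percentile(q,2,axis=0)),np.round(np.percentile(q,98,axis=0)))
# gray rows of clamp: big zoom, ortho at z=32
E
```

```text
17.0
t 0.1 p [475.7 404.7 215.2] rot [-3.14   0.     2.276] F [ 0.1 -0.3 -0.2] M [-0.06 -0.03 -0.04] op 0.998 q6 -0.0
A 190 [ 521.8 -231.5] [44.8 52.2] 7.98
[452.59693461 453.06998422 485.41184834 497.41398837]
[-343.44712216 -342.52771973 -292.29552202 -291.03038717]
C 355 [ 595.6 -219.6] [106.5  45.7] 10.45
[496.23641415 499.06938451 601.46399091 602.50653046]
[-341.61548708 -340.93213511 -295.93284237 -294.94205795]
small [390. -62.   9.] [470. -16.  53.]
med [417. 245.  18.] [455. 286.  91.]
oil [375. 238.  16.] [447. 369. 650.]
marker [ 514. -131.    8.] [528.  -0.  20.]
dish [626. -86.   8.] [661. -52.  18.]
timer [ 699. -180.   20.] [791. -97.  75.]
```

>>> drive_tool(
  deltas=[
    [0, 0, 0, 0.12],
    [0, 0, 0, 0.12],
    [0, 0, 0, 0.12],
    [0, 0, 0, 0.12],
    [0, 0, 0, 0.12],
    [0, 0, 0, 0.12],
    [0, 0, 0, 0.12],
    [0, 0, 0, 0.12],
    [0, 0, 0, 0.12],
    [0, 0, 0, 0.12],
    [0, 0, 0, 0.12],
    [0, 0, 0, 0.12],
  ],
  jaw=0,
)

```text
clock: 1.1
eef_pos: [475.8, 404.8, 215.4]
tcp_rot: [-3.141, 0.001, 0.83]
contact_force: [-0.0, 0.1, -0.5]
opening: 0.998
```

>>> drive_tool(
  deltas=[
    [0, 0, 0, 0.12],
    [0, 0, 0, 0.12],
    [0, 0, 0, 0.12],
    [0, 0, 0, 0.12],
    [0, 0, 0, 0.12],
    [0, 0, 0, 0.06],
    [0, 4.0, 0, 0],
    [0, 4.0, 0, 0],
    [0, 4.0, 0, 0],
    [0, 4.0, 0, 0],
    [0, 4.0, 0, 0],
    [0, 4.0, 0, 0],
  ],
)

```text
clock: 2.1
eef_pos: [517.7, 166.9, 215.7]
tcp_rot: [3.141, 0.0, 0.176]
contact_force: [0.8, 0.3, -0.5]
opening: 1.001
```

```bash
python3 - <<'E'
from h import *
go(515.4,-232.5,110,.172)
E
```

```text
now tool dx dy dz cm [-7.23 39.28 10.57]
after tool dx dy dz cm [-7.06 39.31 10.57]
roll 0.004
```

>>> drive_tool(
  deltas=[
    [-0.7, 3.9, 0, 0.004],
    [-0.7, 3.9, 0, 0],
    [-0.7, 3.9, 0, 0],
    [-0.7, 3.9, 0, 0],
    [-0.7, 3.9, 0, 0],
    [-0.7, 3.9, 1.0, 0],
    [-0.7, 3.9, 1.5, 0],
    [-0.7, 3.9, 2.0, 0],
    [-0.7, 3.9, 2.0, 0],
    [-0.7, 3.9, 2.0, 0],
    [-0.1, 0.3, 2.0, 0],
    [0, 0, 0, 0],
  ],
)

```text
clock: 3.1
eef_pos: [512.6, -223.8, 111.0]
tcp_rot: [-3.138, 0.005, 0.168]
contact_force: [-1.8, 1.3, -0.3]
opening: 1.003
```

```bash
python3 - <<'E'
from h import *
st(); p,d=grab('top'); save(cv2.resize(p[150:290,230:430],None,fx=4,fy=4,interpolation=cv2.INTER_CUBIC),'t2.png')
go(515.4,-232.5,36,.172)
E
```

```text
t 3.1 p [ 512.6 -223.8  111. ] rot [-3.138  0.005  0.168] F [-1.8  1.3 -0.3] M [-0.01  0.02  0.05] op 1.003 q6 0.99
now tool dx dy dz cm [0.03 1.   7.68]
after tool dx dy dz cm [0.03 1.   7.68]
roll -0.002
```

View pics/t2.png

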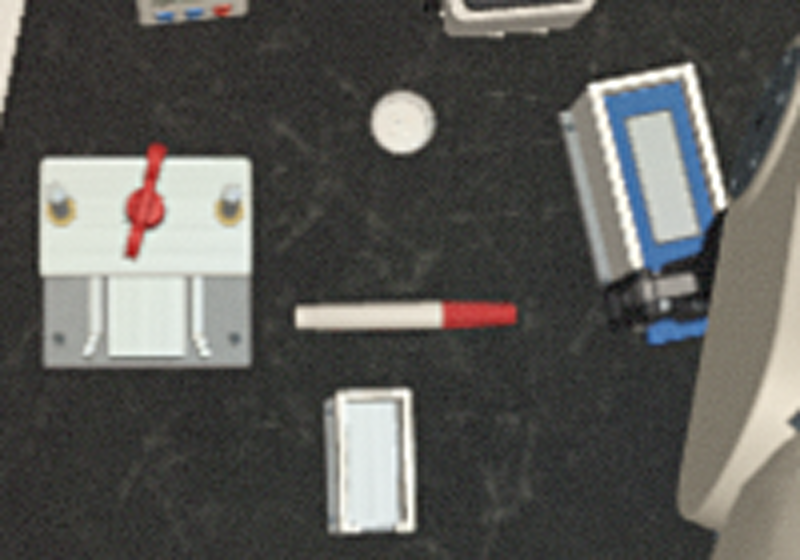

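The view shows the open gripper over the carrier's front at crop (670,300), still settling. Next I let it settle and descend.

>>> drive_tool(
  deltas=[
    [0, 0, 0, 0],
    [0, 0, 0, 0],
    [0, 0, 1.0, 0],
    [0, 0, 1.0, 0],
    [0, 0, 0, 0],
  ],
)

```text
clock: 3.57
eef_pos: [514.6, -221.6, 93.3]
tcp_rot: [-3.141, 0.002, 0.173]
contact_force: [-0.4, -0.5, -0.0]
opening: 1.001
```

```bash
python3 - <<'E'
from h import *
st(); go(515.4,-232.5,36,.172)
E
```

```text
t 3.57 p [ 514.6 -221.6   93.3] rot [-3.141e+00  2.000e-03  1.730e-01] F [-0.4 -0.5 -0. ] M [-0.01  0.03  0.04] op 1.001 q6 0.99
now tool dx dy dz cm [-0.11  1.09  5.73]
after tool dx dy dz cm [-0.1   1.09  5.73]
roll 0.001
```

>>> drive_tool(
  deltas=[
    [-0.1, 1.1, 0, 0],
    [0, 0, 1.5, 0],
    [0, 0, 1.5, 0],
    [0, 0, 1.5, 0],
    [0, 0, 1.0, 0],
    [0, 0, 0.2, 0],
    [0, 0, 0, 0],
    [0, 0, 0, 0],
  ],
)

```text
clock: 4.23
eef_pos: [516.7, -234.1, 38.3]
tcp_rot: [3.141, -0.0, 0.172]
contact_force: [0.8, -0.1, 1.2]
opening: 0.997
```

```bash
python3 - <<'E'
from h import *
st(); go(515.4,-232.5,36,.172)
p,d=grab('top'); q,e=grab('side'); a=cv2.resize(p[190:260,370:450],None,fx=5,fy=5,interpolation=cv2.INTER_CUBIC); b=cv2.resize(q[150:230,270:370],None,fx=4,fy=4.375,interpolation=cv2.INTER_CUBIC); save(np.hstack([a,b]),'t3.png')
E
```

```text
t 4.23 p [ 516.7 -234.1   38.3] rot [ 3.141 -0.     0.172] F [ 0.8 -0.1  1.2] M [ 0.01  0.02 -0.  ] op 0.997 q6 0.97
now tool dx dy dz cm [-0.1  -0.18  0.23]
after tool dx dy dz cm [-0.1  -0.18  0.23]
roll -0.0
```

View pics/t3.png

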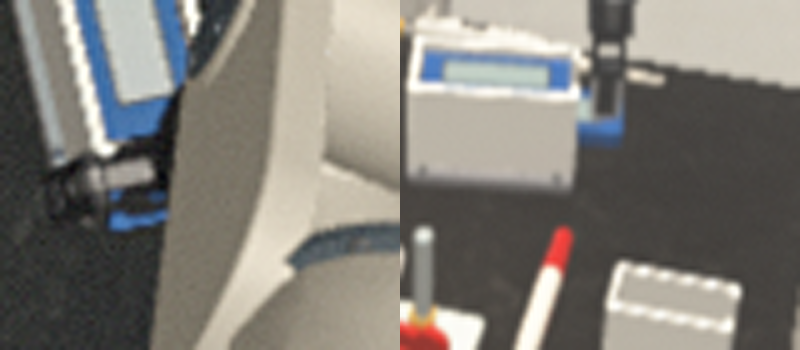

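The side view shows the finger beside the exposed part of the carrier, clear of the lip. Now I fine-adjust and close.

>>> drive_tool(
  deltas=[
    [-0.1, -0.15, 0.2, 0],
    [0, 0, 0, 0],
    [0, 0, 0, 0],
  ],
)

```text
clock: 4.58
eef_pos: [515.1, -232.3, 36.0]
tcp_rot: [3.141, -0.0, 0.172]
contact_force: [0.9, 0.4, -0.3]
opening: 0.999
```

>>> drive_tool(
  deltas=[
    [0, 0, 0, 0],
    [0, 0, 0, 0],
    [0, 0, 0, 0],
    [0, 0, 0, 0],
    [0, 0, 0, 0],
    [0, 0, 0, 0],
    [0, 0, 0, 0],
    [0, 0, 0, 0],
  ],
  jaw=1,
  force=50,
)

```text
clock: 5.25
eef_pos: [515.1, -232.4, 35.8]
tcp_rot: [-3.142, 0.0, 0.172]
contact_force: [-0.3, -0.4, 0.1]
opening: 0.003
```

```bash
python3 - <<'E'
from h import *
st()
p,d=grab('top'); q,e=grab('side'); st(); a=cv2.resize(p[160:260,340:450],None,fx=4,fy=4,interpolation=cv2.INTER_CUBIC); b=cv2.resize(q[150:230,290:360],None,fx=5,fy=5,interpolation=cv2.INTER_CUBIC); save(np.hstack([a,b]),'t4.png')
E
```

```text
t 5.25 p [ 515.1 -232.4   35.8] rot [-3.142  0.     0.172] F [-0.3 -0.4  0.1] M [-0.03  0.02 -0.01] op 0.003 q6 0.97
t 5.35 p [ 515.1 -232.4   35.8] rot [-3.142  0.     0.172] F [-0.2  0.3  0.1] M [-0.08 -0.01  0.03] op 0.001 q6 0.97
```

View pics/t4.png

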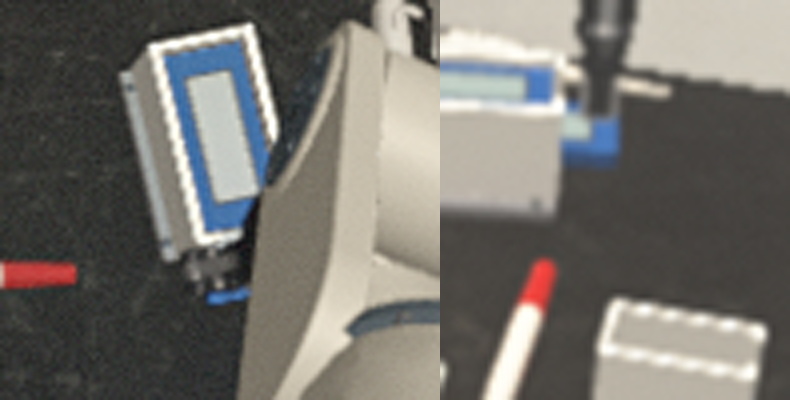

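The carrier is still in place, but the fingertips seem to end above it and opening reads 0. I check the finger position in the depth data.

```bash
python3 - <<'E'
from h import *
c=cams.camera_params('side'); R=np.array(c['R']);t=np.array(c['t'])
def px(X):
    q=R@np.array(X,float)+t; a,b=q[0]/q[2],q[1]/q[2]; s=1+c['k1']*(a*a+b*b); return np.round([a*s*c['fx']+c['cx'],b*s*c['fy']+c['cy']],1)
for z in (19,36,60,80): print('pred axis',z,px([515.1,-232.4,z]))
p,d,X=cloud('side'); 
g=p.max(2)<75
for v in range(150,192,2):
    row=[]
    for u in range(303,332,2): row.append(f"{X[v,u,2]:4.0f}{'*' if g[v,u] else ' '}")
    print(v,' '.join(row))
m=g&(np.abs(X[...,0]-515)<40)&(np.abs(X[...,1]+232)<60)&(X[...,2]>20)&(X[...,2]<90)
print(m.sum(),np.percentile(X[m],[2,50,98],axis=0).round())
E
```

```text
pred axis 19 [319.5 181.7]
pred axis 36 [319.9 177. ]
pred axis 60 [320.5 170.3]
pred axis 80 [321.  164.6]
150 -750  -754  -759  -760  -751  -751  -756  -760   141*  153   152   153   152*  142  -753 
152 -754  -742  -746  -752  -754  -752  -736  -735   121*  143   154   153   143*  139  -756 
154 -751  -752  -744  -749  -760  -762  -743   126   123*  131   147   134   124*  129  -748 
156 -755  -757  -749  -742  -749  -750  -758   121   147   144   145   143   144  -755  -769 
158 -755  -744  -754  -752  -758  -754  -745  -743   141*  141   146   141*  143  -754  -741 
160   19    18    16  -741  -743  -759  -748  -758   130   130*  133   131*  134  -749  -746 
162  835    68    69    72    71    74    -0    -2   120*  118*  118*  123* -755  -750  -744 
164   67    67    66    66    69    72     8     9   105   104*  103*  105     0     0     3 
166   70    69    67    71    68    64     7     5    79    81*   86*   80    -4    -2    -2 
168   69    70    70    66    70    57     3    -3    73    78*   79    74     3     5     5 
170   65    64    64    66    70    74     0    -1  
[... 348 characters left out ...]
52    52    54    46    46    44    45    44    44    -1*    0*   -3*
180   43    44    46    47    44    44    37    45    44    45    44    40     2*    6*   -2*
182   35    38    36    36    38    38    32    34    35    38    36     6    -2*   -2*   -2*
184   33    30    30    32    30    32     2*   -0*    5*    3*    1*   -1*    3*    2*   -1*
186   25    23    26    25    22    26     1*    2     1*   -0*   -0*    5*    1*    0*    3*
188   15    15    19    17    14    16     0*    5*    5*    6*   -2*    2*    7*   -2*    2*
190   11    12     9    13    10     1     1*    1*    3*    2*    0*    3*   -0*    1*   -1*
16 [[ 507. -224.   66.]
 [ 511. -220.   74.]
 [ 515. -216.   84.]]
```

>>> drive_tool(
  deltas=[
    [0, 0, -1, 0],
    [0, 0, -2, 0],
    [0, 0, -2, 0],
    [0, 0, -2, 0],
    [0, 0, -2, 0],
    [0, 0, 0, 0],
    [0, 0, 0, 0],
    [0, 0, 0, 0],
  ],
)

```text
clock: 6.02
eef_pos: [514.7, -232.2, 125.7]
tcp_rot: [-3.141, 0.0, 0.172]
contact_force: [-0.5, 0.1, -0.5]
opening: -0.0
```

```bash
python3 - <<'E'
from h import *
st()
p,d=grab('side'); grab('top')
c=cams.camera_params('side'); R=np.array(c['R']);t=np.array(c['t'])
def px(X):
    q=R@np.array(X,float)+t; a,b=q[0]/q[2],q[1]/q[2]; s=1+c['k1']*(a*a+b*b); return np.round([a*s*c['fx']+c['cx'],b*s*c['fy']+c['cy']],1)
e=r.sense()['eef_pos']
for dz in (-17,0,20,54,80): print('pred',dz,px(e+[0,14,dz]))
p,d,X=cloud('side')
for v in range(110,176,3):
    row=[]
    for u in range(309,336,2): row.append(f"{X[v,u,2]:4.0f},{X[v,u,1]:4.0f}" if X[v,u,2]>20 else "    .    ")
    print(v,' '.join(row))
E
```

```text
t 6.02 p [ 514.7 -232.2  125.7] rot [-3.141  0.     0.172] F [-0.5  0.1 -0.5] M [ 0.03  0.   -0.01] op -0.0 q6 0.97
pred -17 [321. 159.]
pred 0 [321.4 153.9]
pred 20 [321.9 147.9]
pred 54 [322.7 137.4]
pred 80 [323.4 129.1]
110     .         .         .         .         .         .      272,-197  274,-195  273,-199  275,-196  274,-199  274,-201  273,-204  272,-208
113     .         .         .         .         .         .      243,-238  261,-204  265,-197  267,-195  266,-197  244,-244     .         .    
116     .         .         .         .         .         .      247,-211  257,-193  255,-199  258,-195  258,-197  249,-215     .         .    
119     .         .         .         .         .      237,-211  238,-211  248,-194  248,-196  248,-198  250,-194  239,-218  238,-221     .    
122     .         .         .         .         .         .      227,-216  238,-196  243,-188  243,-189  241,-195  232,-214     .         .    
125     .         .         .         .         .         .      217,-217  224,-205  238,-181  239,-180  223,-213  221,-218     .         .    
128     .   
[... 1587 characters left out ...]
 74,-252   75,-254  835, 954     .         .         .         .         .         .         .         .         .         .    
164   70,-241   66,-248   70,-245     .         .         .         .         .         .         .         .         .         .         .    
167   69,-227   70,-227   59,-246     .         .         .         .         .         .         .         .         .         .         .    
170   70,-208   71,-209   74,-206     .         .         .         .         .         .         .         .         .         .         .    
173   70,-193   71,-193   74,-190   44,-238   44,-239   47,-236   44,-242   48,-238   44,-246     .         .         .         .         .
```

The fingertips really stand about 37 mm higher than the reported TCP implies: z≈146 seen against 109 predicted, while x and y agree. I correct for that, reopen and descend in stages, watching the force.

>>> drive_tool(
  deltas=[
    [0, 0, 0, 0],
    [0, 0, 1, 0],
    [0, 0, 1, 0],
    [0, 0, 1, 0],
    [0, 0, 1, 0],
    [0, 0, 1, 0],
    [0, 0, 1, 0],
    [0, 0, 1, 0],
    [0, 0, 1, 0],
    [0, 0, 1, 0],
    [0, 0, 0, 0],
    [0, 0, 0, 0],
  ],
  jaw=0,
)

```text
clock: 7.12
eef_pos: [514.6, -232.2, 35.1]
tcp_rot: [-3.141, 0.001, 0.172]
contact_force: [-0.9, 0.0, 1.0]
opening: 1.002
```

>>> drive_tool(
  deltas=[
    [0, 0, 0.5, 0],
    [0, 0, 0.5, 0],
    [0, 0, 0.5, 0],
    [0, 0, 0.5, 0],
    [0, 0, 0, 0],
    [0, 0, 0, 0],
  ],
)

```text
clock: 7.62
eef_pos: [514.8, -232.3, 15.4]
tcp_rot: [-3.141, 0.001, 0.172]
contact_force: [0.0, 0.1, 0.3]
opening: 1.0
```

```bash
python3 - <<'E'
from h import *
st(); p,d=grab('side'); p,d,X=cloud('side')
for v in range(155,196,2):
    print(v,' '.join(f"{X[v,u,2]:4.0f},{X[v,u,1]:4.0f}" if X[v,u,2]>10 else "    .    " for u in range(307,336,2)))
E
```

```text
t 7.62 p [ 514.8 -232.3   15.4] rot [-3.141e+00  1.000e-03  1.720e-01] F [0.  0.1 0.3] M [-0.03 -0.    0.02] op 1.0 q6 0.97
155     .         .         .         .         .      128,-203  115,-227  140,-187  148,-176  141,-188  835, 954  130,-211     .         .         .    
157     .         .         .         .         .      123,-201  146,-166  148,-164  149,-164  144,-173  143,-176     .         .         .         .    
159     .         .      835, 954     .         .      118,-199  144,-158  141,-165  140,-167  142,-166  143,-167     .         .         .         .    
161   73,-251   74,-251   74,-253   74,-254     .      115,-193  135,-162  139,-158  137,-162  136,-166  136,-167     .         .         .         .    
163   68,-248   66,-252   69,-249   71,-249     .      111,-188  131,-159  835, 954  129,-165  129,-166  130,-167     .         .         .         .    
165   67,-239   71,-234   70,-237   71,-238     .      103,-190  123,-160  124,-160  123,-164  125,-163  124,-166     .         .         .         .    
167   68,-226   68,-227   66,-233   61,-242     .   
[... 1553 characters left out ...]
   .         .         .         .         .         .         .         .         .    
189   12,-194   14,-193   15,-193     .         .         .         .         .         .         .         .         .         .         .         .    
191   10,-186     .         .         .         .         .         .         .         .         .         .         .         .         .         .    
193     .         .         .         .         .         .         .         .         .         .         .         .         .         .         .    
195     .         .         .         .         .         .         .         .         .         .         .         .         .         .         .
```

>>> drive_tool(
  deltas=[
    [0, 0, 0.4, 0],
    [0, 0, 0.4, 0],
    [0, 0, 0.4, 0],
    [0, 0, 0.4, 0],
    [0, 0, 0.3, 0],
    [0, 0, 0, 0],
    [0, 0, 0, 0],
  ],
)

```text
clock: 8.25
eef_pos: [514.9, -232.3, -3.5]
tcp_rot: [-3.141, 0.0, 0.172]
contact_force: [-0.6, 0.5, 0.5]
opening: 1.002
```

>>> drive_tool(
  deltas=[
    [0, 0, 0, 0],
    [0, 0, 0, 0],
    [0, 0, 0, 0],
    [0, 0, 0, 0],
    [0, 0, 0, 0],
    [0, 0, 0, 0],
    [0, 0, 0, 0],
  ],
  jaw=1,
  force=50,
)

```text
clock: 8.83
eef_pos: [515.2, -232.4, -2.8]
tcp_rot: [3.142, -0.0, 0.172]
contact_force: [-1.7, 1.6, 5.7]
opening: 0.575
```

Gripped: opening 0.575 is about 49 mm. Now I draw it straight out.

>>> drive_tool(
  deltas=[
    [-0.3, 0, 0, 0],
    [-0.7, 0, 0, 0],
    [-0.9, 0, 0, 0],
    [-0.9, 0, 0, 0],
    [-0.9, 0, 0, 0],
    [-0.9, 0, 0, 0],
    [-0.9, 0, 0, 0],
    [-0.9, 0, 0, 0],
    [-0.9, 0, 0, 0],
    [-0.9, 0, 0, 0],
    [-0.9, 0, 0, 0],
    [0, 0, 0, 0],
  ],
)

```text
clock: 9.83
eef_pos: [422.7, -247.6, -3.6]
tcp_rot: [-3.14, 0.002, 0.171]
contact_force: [0.7, 1.2, -1.3]
opening: 0.578
```

>>> drive_tool(
  deltas=[
    [0, 0, 0, 0],
    [0, 0, -1.0, 0],
    [0, 0, -2.0, 0],
    [0, 0, -2.0, 0],
    [0, 0, -2.0, 0],
    [0, 0, 0, 0],
    [0, 0, 0, 0],
  ],
)

```text
clock: 10.42
eef_pos: [426.8, -248.5, 68.2]
tcp_rot: [3.139, -0.003, 0.172]
contact_force: [-0.6, 0.6, -1.4]
opening: 0.578
```

```bash
python3 - <<'E'
from h import *
st()
p,d=grab('top'); q,e=grab('side'); a=cv2.resize(p[160:270,340:450],None,fx=3.6,fy=3.6,interpolation=cv2.INTER_CUBIC); b=cv2.resize(q[130:230,280:380],None,fx=4,fy=3.96,interpolation=cv2.INTER_CUBIC); save(np.hstack([a,b]),'t5.png')
p,d,X=cloud('top')
# clamp: ortho picture at z=32, 0.5 mm/px
c=cams.camera_params('top'); R=np.array(c['R']);t=np.array(c['t'])
def ortho(x0,x1,y0,y1,z,k=5):
    xs,ys=np.meshgrid(np.arange(x1,x0,-1/k),np.arange(y1,y0,-1/k),indexing='ij')
    q=np.stack([xs,ys,np.full_like(xs,z)],-1)@R.T+t; a,b=q[...,0]/q[...,2],q[...,1]/q[...,2]; s=1+c['k1']*(a*a+b*b)
    return cv2.remap(p,(a*s*c['fx']+c['cx']).astype(np.float32),(b*s*c['fy']+c['cy']).astype(np.float32),cv2.INTER_CUBIC)
save(ortho(480,630,20,170,32,4),'clamp.png')
E
```

```text
t 10.42 p [ 426.8 -248.5   68.2] rot [ 3.139e+00 -3.000e-03  1.720e-01] F [-0.6  0.6 -1.4] M [ 0.02  0.03 -0.  ] op 0.578 q6 0.87
```

View pics/t5.png

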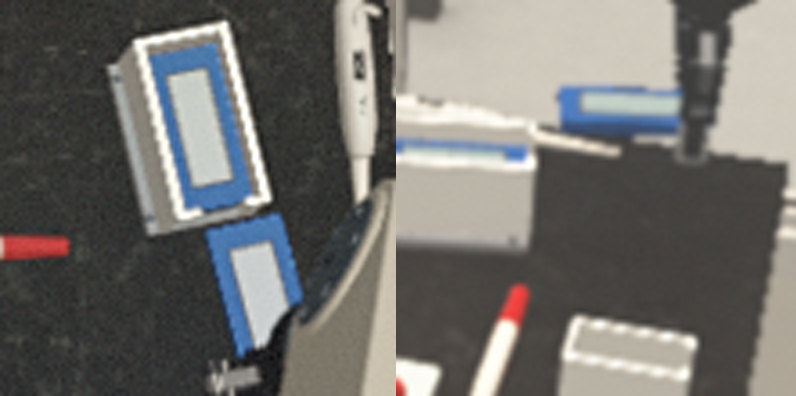

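View pics/clamp.png

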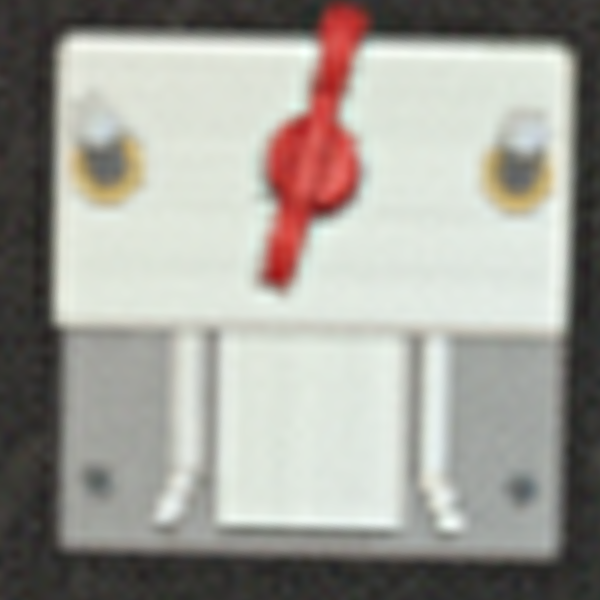

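The left view shows the carrier held, drawn fully clear, with the stack dropped in the magazine. The ortho picture of the clamp (4 px/mm) has the bed at cols 218–405, front row 528, fences centred on col 312 and yaw about −0.02. Next I check the carrier's pose in the hand.

```bash
python3 - <<'E'
from h import *
p,d,X=cloud('top'); Z=X[...,2]; v,u=np.mgrid[:420,:560]
h=cv2.cvtColor(p,cv2.COLOR_RGB2HSV); blue=(h[...,0]>95)&(h[...,0]<125)&(h[...,1]>120)
b=(u>390)&(u<430)&(v>214)&(v<262)&(Z>85)
m=b&blue; print(m.sum(),np.percentile(Z[m],[5,50,95]))
A=np.c_[X[m][:,:2]-X[m][:,:2].mean(0),np.ones(m.sum())]; k=np.linalg.lstsq(A,Z[m],rcond=None)[0]; print('slope',k)
zt=115.7
Q=P('top',u[m],v[m],z=zt)[:,:2]; e=np.array([426.8,-248.5])
ax=np.array([np.cos(.172),np.sin(.172)]); nx=np.array([-ax[1],ax[0]])
L=(Q-e)@ax; N=(Q-e)@nx; print('tail along',np.percentile(L,[98,100]),'lat',np.percentile(N,[0,2,98,100]))
for lo in range(35,95,10):
    s=(L>lo)&(L<lo+10); print(lo,N[s].min().round(1),N[s].max().round(1))
# top of stack in magazine
b=(u>380)&(u<425)&(v>155)&(v<222)&blue&(Z<75)&(Z>20); print('stack z',np.median(Z[b]),b.sum())
b=(u>384)&(u<400)&(v>180)&(v<205)&(Z<80); print(np.median(Z[b]))
go(370,93.3,68,-.02)
E
```

```text
355 [109.92748676 114.11082477 118.46563965]
slope [ -0.25137862   1.7612483  118.91094303]
tail along [94.09157988 95.01053869] lat [-26.72185287 -25.18527959  25.67753409  26.57845599]
35 -25.6 25.6
45 -26.7 25.8
55 -26.0 26.0
65 -25.2 26.2
75 -25.1 26.4
85 -24.9 26.6
stack z 55.56954061411808 351
56.122346592517324
now tool dx dy dz cm [  0.39 -34.55  -0.14]
after tool dx dy dz cm [ -6.22 -33.99  -0.14]
roll 0.192
```

>>> drive_tool(
  deltas=[
    [0, 0, -0.5, 0.096],
    [0, 0, 0, 0.096],
    [-0.7, -3.7, 0, 0],
    [-0.7, -3.7, 0, 0],
    [-0.7, -3.7, 0, 0],
    [-0.7, -3.7, 0, 0],
    [-0.7, -3.7, 0, 0],
    [-0.7, -3.7, 0, 0],
    [-0.7, -3.7, 0, 0],
    [-0.7, -3.7, 0, 0],
    [-0.7, -3.7, 0, 0],
    [0, 0, 0, 0],
  ],
)

```text
clock: 11.52
eef_pos: [367.4, 91.1, 71.1]
tcp_rot: [-3.141, 0.002, -0.015]
contact_force: [0.1, -0.5, -0.6]
opening: 0.575
```

>>> drive_tool(
  deltas=[
    [0, 0, 0, 0],
    [0, 0, 0, 0],
    [0, 0, 0, 0],
  ],
)

```text
clock: 11.77
eef_pos: [368.9, 85.4, 71.4]
tcp_rot: [3.141, 0.001, -0.021]
contact_force: [-0.2, -0.5, -0.8]
opening: 0.578
```

```bash
python3 - <<'E'
from h import *
st(); go(370,93.3,0,-.02)
E
```

```text
t 11.77 p [368.9  85.4  71.4] rot [ 3.141e+00  1.000e-03 -2.100e-02] F [-0.2 -0.5 -0.8] M [-0.06  0.07 -0.03] op 0.578 q6 1.82
now tool dx dy dz cm [ 0.09 -0.8   7.14]
after tool dx dy dz cm [ 0.09 -0.8   7.14]
roll -0.001
```

>>> drive_tool(
  deltas=[
    [0.1, -0.8, 0, 0],
    [0, 0, 1.5, 0],
    [0, 0, 1.5, 0],
    [0, 0, 1.5, 0],
    [0, 0, 1.5, 0],
    [0, 0, 0.8, 0],
    [0, 0, 0, 0],
    [0, 0, 0, 0],
    [0, 0, 0, 0],
  ],
)

```text
clock: 12.52
eef_pos: [370.8, 94.1, 4.3]
tcp_rot: [-3.141, -0.001, -0.021]
contact_force: [0.7, -0.2, -0.9]
opening: 0.577
```

```bash
cat >> h.py <<'E'
def ortho(p,n,x0,x1,y0,y1,z,k=5):
    c=cams.camera_params(n); R=np.array(c['R']);t=np.array(c['t'])
    xs,ys=np.meshgrid(np.arange(x1,x0,-1/k),np.arange(y1,y0,-1/k),indexing='ij')
    q=np.stack([xs,ys,np.full_like(xs,z)],-1)@R.T+t; a,b=q[...,0]/q[...,2],q[...,1]/q[...,2]; s=1+c['k1']*(a*a+b*b)
    return cv2.remap(p,(a*s*c['fx']+c['cx']).astype(np.float32),(b*s*c['fy']+c['cy']).astype(np.float32),cv2.INTER_CUBIC)
E
python3 - <<'E'
from h import *
st(); p,d=grab('top'); q,e=grab('side')
save(np.hstack([ortho(p,'top',380,580,30,155,42,3),cv2.resize(q[190:310,230:330],(500,600),interpolation=cv2.INTER_CUBIC)[:,:420]]) if 0 else ortho(p,'top',380,580,30,155,42,3),'t6.png')
p,d,X=cloud('top'); Z=X[...,2]; v,u=np.mgrid[:420,:560]
h=cv2.cvtColor(p,cv2.COLOR_RGB2HSV); blue=(h[...,0]>95)&(h[...,0]<125)&(h[...,1]>120)
m=blue&(np.abs(X[...,0]-430)<60)&(np.abs(X[...,1]-93)<45)&(Z>25); print(m.sum(),np.percentile(Z[m],[5,50,95]))
Q=P('top',u[m],v[m],z=47)[:,:2]
for lo in range(400,470,10):
    s=(Q[:,0]>lo)&(Q[:,0]<lo+10)
    if s.any(): print(lo,s.sum(),Q[s,1].min().round(1),Q[s,1].max().round(1),Z[m][s].mean().round(1))
print('tail',Q[:,0].max())
E
```

```text
t 12.52 p [370.8  94.1   4.3] rot [-3.141e+00 -1.000e-03 -2.100e-02] F [ 0.7 -0.2 -0.9] M [-0.04 -0.01 -0.03] op 0.577 q6 1.84
172 [45.64776176 49.35505307 53.40284801]
430 12 108.7 115.9 48.3
440 27 68.1 115.7 49.8
450 73 67.9 115.5 49.5
460 60 67.7 115.4 49.3
tail 466.95054171263376
```

View pics/t6.png

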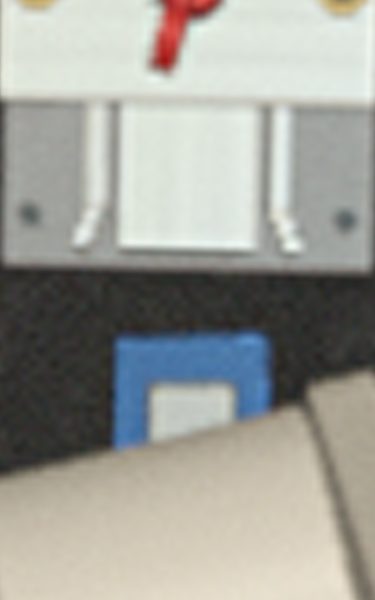

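The view shows the carrier at cols 116–271 (centre 193) and the nest centre at col 189. I shift about 1.5 mm left, then insert in stages.

>>> drive_tool(
  deltas=[
    [0, -0.15, 0.35, 0],
    [0, 0, 0, 0],
    [0.8, 0, 0, 0],
    [0.8, 0, 0, 0],
    [0.8, 0, 0, 0],
    [0.8, 0, 0, 0],
    [0.8, 0, 0, 0],
    [0.8, 0, 0, 0],
    [0.6, 0, 0, 0],
    [0.6, 0, 0, 0],
    [0, 0, 0, 0],
    [0, 0, 0, 0],
  ],
)

```text
clock: 13.62
eef_pos: [430.4, 94.5, 0.2]
tcp_rot: [3.142, 0.0, -0.02]
contact_force: [-0.1, -0.6, -0.8]
opening: 0.579
```

```bash
python3 - <<'E'
from h import *
st(); go(473.6,92.7,-3,-.02)
E
```

```text
t 13.62 p [4.304e+02 9.450e+01 2.000e-01] rot [ 3.142  0.    -0.02 ] F [-0.1 -0.6 -0.8] M [0.01 0.02 0.05] op 0.579 q6 1.8
now tool dx dy dz cm [4.32 0.09 0.32]
after tool dx dy dz cm [4.32 0.09 0.32]
roll -0.0
```

>>> drive_tool(
  deltas=[
    [0, 0, 0.1, 0],
    [0, 0, 0.1, 0],
    [0, 0, 0, 0],
  ],
)

```text
clock: 13.87
eef_pos: [429.7, 94.5, -1.9]
tcp_rot: [3.141, 0.001, -0.02]
contact_force: [-0.1, -0.4, -0.2]
opening: 0.578
```

>>> drive_tool(
  deltas=[
    [0, 0, 0.1, 0],
    [0, 0, 0, 0],
    [0, 0, 0, 0],
  ],
)

```text
clock: 14.12
eef_pos: [430.2, 94.5, -2.7]
tcp_rot: [3.142, 0.0, -0.02]
contact_force: [-1.1, -0.2, 0.2]
opening: 0.574
```

>>> drive_tool(
  deltas=[
    [0.6, 0, 0, 0],
    [0.6, 0, 0, 0],
    [0.6, 0, 0, 0],
    [0.6, 0, 0, 0],
    [0.5, 0, 0, 0],
    [0.4, 0, 0, 0],
    [0.4, 0, 0, 0],
    [0.2, 0, 0, 0],
    [0, 0, 0, 0],
    [0, 0, 0, 0],
  ],
)

```text
clock: 14.95
eef_pos: [469.7, 93.8, -2.7]
tcp_rot: [-3.141, -0.001, -0.02]
contact_force: [0.7, -0.4, -0.7]
opening: 0.577
```

>>> drive_tool(
  deltas=[
    [0.15, 0, 0, 0],
    [0.15, 0, 0, 0],
    [0, 0, 0, 0],
  ],
)

```text
clock: 15.2
eef_pos: [471.1, 93.7, -2.8]
tcp_rot: [3.141, 0.002, -0.02]
contact_force: [-4.4, 1.3, 4.7]
opening: 0.578
```

>>> drive_tool(
  deltas=[
    [0.1, 0, 0.05, 0],
    [0, 0, 0, 0],
    [0, 0, 0, 0],
  ],
)

```text
clock: 15.45
eef_pos: [471.0, 93.6, -3.3]
tcp_rot: [3.141, 0.004, -0.02]
contact_force: [-9.5, 2.8, 9.5]
opening: 0.574
```

>>> drive_tool(
  deltas=[
    [0.1, 0, 0, 0],
    [0, 0, 0, 0],
    [0, 0, 0, 0],
  ],
)

```text
clock: 15.7
eef_pos: [470.9, 93.6, -3.3]
tcp_rot: [3.141, 0.006, -0.02]
contact_force: [-12.0, 4.4, 12.3]
opening: 0.575
```

>>> drive_tool(
  deltas=[
    [-0.15, 0, -0.05, 0],
    [0, 0, 0, 0],
  ],
)

```text
clock: 15.87
eef_pos: [471.1, 93.7, -2.9]
tcp_rot: [3.141, 0.003, -0.02]
contact_force: [-5.7, 3.0, 2.0]
opening: 0.577
```

>>> drive_tool(
  deltas=[
    [0, 0, 0, 0],
    [0, 0, 0, 0],
    [0, 0, 0, 0],
    [0, 0, 0, 0],
  ],
  jaw=0.1,
)

```text
clock: 16.2
eef_pos: [473.4, 93.7, -2.6]
tcp_rot: [-3.142, -0.001, -0.02]
contact_force: [0.2, -0.8, 0.3]
opening: 0.9
```

>>> drive_tool(
  deltas=[
    [0, 0, -0.5, 0],
    [0, 0, -1.0, 0],
    [0, 0, -2.0, 0],
    [0, 0, -3.0, 0],
    [0, 0, -4.0, 0],
    [-2, 0, -3.0, 0],
    [-3, 0, -1.0, 0],
    [-3, 0, 0, 0],
    [-3, 0, 0, 0],
    [0, 0, 0, 0],
  ],
)

```text
clock: 17.03
eef_pos: [357.1, 95.1, 142.5]
tcp_rot: [3.141, 0.003, -0.02]
contact_force: [0.5, 0.2, 0.1]
opening: 0.898
```

```bash
python3 - <<'E'
from h import *
st(); p,d=grab('top'); q,e=grab('side')
a=ortho(p,'top',440,640,30,155,44,3); 
c=cv2.resize(q[180:300,230:330],(500,600),interpolation=cv2.INTER_CUBIC); save(np.hstack([a,c[:,:425]]),'t7.png')
p,d,X=cloud('top'); Z=X[...,2]; v,u=np.mgrid[:420,:560]
h=cv2.cvtColor(p,cv2.COLOR_RGB2HSV); blue=(h[...,0]>95)&(h[...,0]<125)&(h[...,1]>110)
m=blue&(np.abs(X[...,0]-500)<60)&(np.abs(X[...,1]-93)<45)&(Z>25)&(Z<70); print(m.sum(),np.percentile(Z[m],[5,50,95]))
Q=P('top',u[m],v[m],z=44)[:,:2]
for lo in range(450,550,10):
    s=(Q[:,0]>lo)&(Q[:,0]<lo+10)
    if s.any(): print(lo,s.sum(),Q[s,1].min().round(1),Q[s,1].max().round(1),Z[m][s].mean().round(1))
print('front',Q[:,0].min())
E
```

```text
t 17.03 p [357.1  95.1 142.5] rot [ 3.141e+00  3.000e-03 -2.000e-02] F [0.5 0.2 0.1] M [-0.06  0.05  0.03] op 0.898 q6 1.85
332 [38.59049692 42.54063874 46.87388673]
450 33 67.8 113.1 42.2
460 89 67.6 115.4 42.7
470 40 67.4 115.2 42.6
480 31 67.2 115.1 42.1
490 27 66.9 112.5 42.9
500 30 66.8 112.3 43.0
510 24 68.8 112.1 42.7
520 27 68.6 114.3 42.8
530 24 68.3 111.8 43.5
540 7 68.3 113.9 42.9
front 456.89871265602756
```

View pics/t7.png

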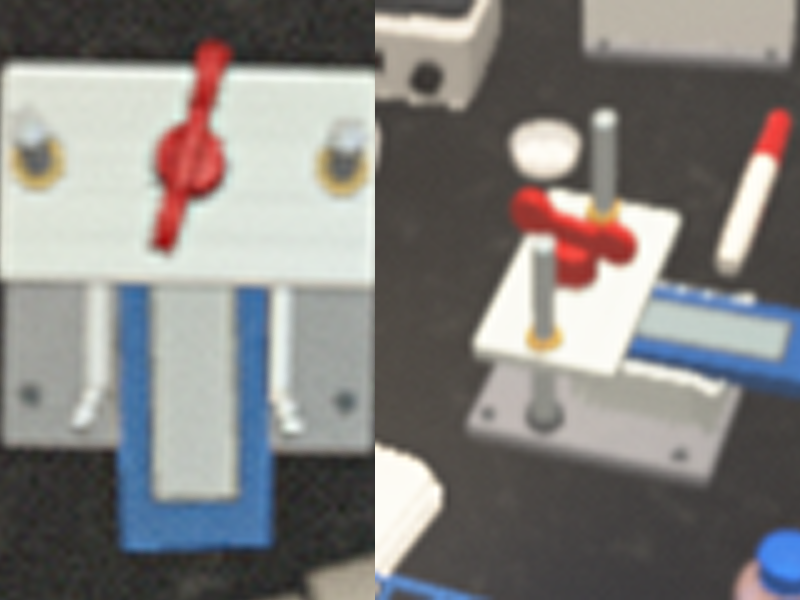

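The view shows the carrier flat on the bed between the fences, under the strap, with its front edge at x≈458 as expected, so it is seated. Next I locate the nut.

```bash
cat >> h.py <<'E'
def nut():
    p,d,X=cloud('top'); Z=X[...,2]; v,u=np.mgrid[:420,:560]
    h=cv2.cvtColor(p,cv2.COLOR_RGB2HSV); red=((h[...,0]<8)|(h[...,0]>172))&(h[...,1]>130)&(u>235)&(u<300)&(v>170)&(v<240)
    box=(u>242)&(u<292)&(v>190)&(v<214)&~red&(Z>45)&(Z<75); print('strap top z',np.median(Z[box]),box.sum(),'red z',np.percentile(Z[red],[5,50,80,95]).round(1))
    Q=P('top',u[red],v[red],z=100)[:,:2]; c0=Q.mean(0)
    f=np.linalg.norm(Q-c0,axis=1)>16; w,V=np.linalg.eigh(np.cov((Q[f]-c0).T)); a=V[:,1]*np.sign(V[0,1])
    s=(Q-c0)@a; t=(Q-c0)@[-a[1],a[0]]
    # mid of ends along, mean lateral of arms
    mid=c0+a*(s.max()+s.min())/2+np.array([-a[1],a[0]])*(t[s>20].mean()+t[s<-20].mean())/2
    print('n',red.sum(),'mid',mid.round(1),'len',(s.max()-s.min()).round(1),'blade world angle',np.arctan2(a[1],a[0]).round(3))
E
python3 - <<'E'
from h import *
nut()
go(581,90,190,2.86)
E
```

```text
strap top z 62.42394465518009 915 red z [ 78.1  98.  102.2 105.4]
n 128 mid [581.6  91.3] len 66.1 blade world angle -0.262
now tool dx dy dz cm [21.85  0.17 -4.67]
after tool dx dy dz cm [-21.15   5.5   -4.67]
roll -2.88
```

>>> drive_tool(
  deltas=[
    [0, 0, -0.5, -0.121],
    [0, 0, -0.5, -0.121],
    [0, 0, -0.5, -0.121],
    [0, 0, -0.5, -0.121],
    [0, 0, -0.5, -0.121],
    [0, 0, -0.5, -0.121],
    [0, 0, 0, -0.121],
    [0, 0, 0, -0.121],
    [0, 0, 0, -0.121],
    [0, 0, 0, -0.121],
    [0, 0, 0, -0.121],
    [0, 0, 0, -0.121],
  ],
  jaw=0.7,
)

```text
clock: 18.13
eef_pos: [364.4, 96.0, 172.9]
tcp_rot: [3.14, -0.0, 1.437]
contact_force: [-0.9, -0.2, 0.9]
opening: 0.301
```

>>> drive_tool(
  deltas=[
    [0, 0, 0, -0.121],
    [0, 0, 0, -0.121],
    [0, 0, 0, -0.121],
    [0, 0, 0, -0.121],
    [0, 0, 0, -0.121],
    [0, 0, 0, -0.121],
    [0, 0, 0, -0.121],
    [0, 0, 0, -0.121],
    [0, 0, 0, -0.121],
    [0, 0, 0, -0.121],
    [0, 0, 0, -0.121],
    [0, 0, 0, -0.12],
  ],
)

```text
clock: 19.13
eef_pos: [364.4, 96.0, 172.8]
tcp_rot: [3.141, 0.001, 2.889]
contact_force: [-0.2, 0.2, -0.3]
opening: 0.298
```

```bash
python3 - <<'E'
from h import *
st(); go(581.5,91,160,2.88)
E
```

```text
t 19.13 p [364.4  96.  172.8] rot [3.141e+00 1.000e-03 2.889e+00] F [-0.2  0.2 -0.3] M [-0.02  0.01  0.01] op 0.298 q6 -1.06
now tool dx dy dz cm [-21.15   4.95   1.28]
after tool dx dy dz cm [-21.1    5.13   1.28]
roll 0.009
```

>>> drive_tool(
  deltas=[
    [-3.0, 0.7, 0, 0.009],
    [-3.5, 0.85, 0, 0],
    [-3.5, 0.85, 0, 0],
    [-3.5, 0.85, 0, 0],
    [-3.5, 0.85, 0, 0],
    [-3.0, 0.75, 0, 0],
    [-1.1, 0.25, 0, 0],
    [0, 0, 0, 0],
    [0, 0, 0, 0],
    [0, 0, 0, 0],
  ],
)

```text
clock: 19.97
eef_pos: [578.7, 89.4, 172.0]
tcp_rot: [-3.141, -0.001, 2.874]
contact_force: [-0.9, -0.4, -0.3]
opening: 0.295
```

```bash
python3 - <<'E'
from h import *
st(); go(581.5,91,65,2.88)
p,d=grab('side'); p,d,X=cloud('side')
e=r.sense()['eef_pos']
m=(p.max(2)<90)&(np.abs(X[...,0]-e[0])<30)&(np.abs(X[...,1]-e[1])<45)&(X[...,2]>130)&(X[...,2]<230)
Q=X[m]; print(m.sum(), 'lowest z',np.percentile(Q[:,2],[0,1,3,10]).round(1)); L=Q[Q[:,2]<np.percentile(Q[:,2],15)]; print('x',np.percentile(L[:,0],[2,50,98]).round(1),'y',np.percentile(L[:,1],[2,50,98]).round(1))
E
```

```text
t 19.97 p [578.7  89.4 172. ] rot [-3.141e+00 -1.000e-03  2.874e+00] F [-0.9 -0.4 -0.3] M [-0.    0.05  0.02] op 0.295 q6 -1.15
now tool dx dy dz cm [-0.23  0.23 10.7 ]
after tool dx dy dz cm [-0.23  0.23 10.7 ]
roll -0.006
141 lowest z [188.5 189.2 190.5 195.4]
x [565.  570.4 587.7] y [ 74.1  77.  110.9]
```

>>> drive_tool(
  deltas=[
    [-0.25, 0.2, 2, -0.006],
    [0, 0, 2, 0],
    [0, 0, 2, 0],
    [0, 0, 1.8, 0],
    [0, 0, 0.5, 0],
    [0, 0, 0, 0],
    [0, 0, 0, 0],
  ],
)

```text
clock: 20.6
eef_pos: [582.6, 90.9, 90.1]
tcp_rot: [3.141, 0.0, 2.88]
contact_force: [0.7, 0.1, 1.0]
opening: 0.298
```

>>> drive_tool(
  deltas=[
    [0, 0, 0.4, 0],
    [0, 0, 0.4, 0],
    [0, 0, 0.4, 0],
    [0, 0, 0.4, 0],
    [0, 0, 0.4, 0],
    [0, 0, 0.2, 0],
    [0, 0, 0, 0],
  ],
)

```text
clock: 21.18
eef_pos: [582.6, 90.7, 66.9]
tcp_rot: [-3.141, -0.001, 2.88]
contact_force: [0.2, 0.3, 0.3]
opening: 0.303
```

```bash
python3 - <<'E'
from h import *
st(); p,d=grab('top'); q,e=grab('side')
a=cv2.resize(p[170:245,230:305],(450,450),interpolation=cv2.INTER_CUBIC)
c=cv2.resize(q[160:260,240:320],(350,450),interpolation=cv2.INTER_CUBIC); save(np.hstack([a,c]),'t8.png')
E
```

```text
t 21.18 p [582.6  90.7  66.9] rot [-3.141e+00 -1.000e-03  2.880e+00] F [0.2 0.3 0.3] M [-0.08 -0.04  0.01] op 0.303 q6 -1.16
```

View pics/t8.png

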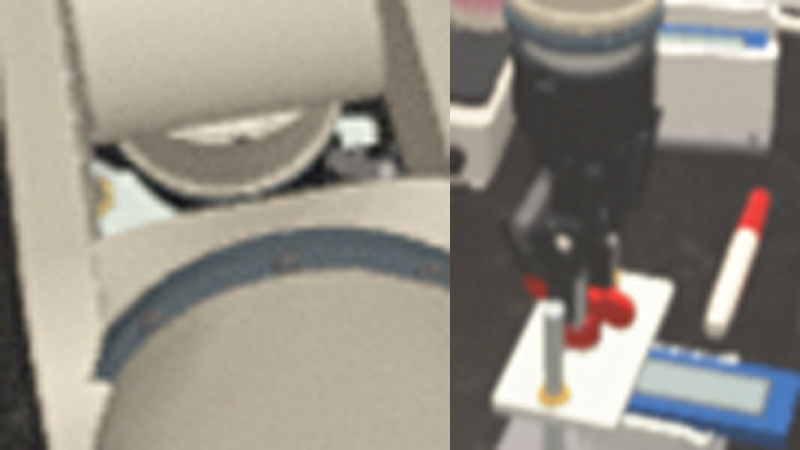

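The side view shows the fingers straddling the blade (crop ~575,290), with no contact force. Closing now.

>>> drive_tool(
  deltas=[
    [0, 0, 0, 0],
    [0, 0, 0, 0],
    [0, 0, 0, 0],
    [0, 0, 0, 0],
    [0, 0, 0, 0],
  ],
  jaw=1,
  force=60,
)

```text
clock: 21.7
eef_pos: [583.9, 94.4, 67.7]
tcp_rot: [3.136, 0.001, 2.878]
contact_force: [1.4, 20.3, -3.8]
opening: 0.087
```

```bash
python3 - <<'E'
from h import *
st()
E
```

```text
t 21.7 p [583.9  94.4  67.7] rot [3.136e+00 1.000e-03 2.878e+00] F [ 1.4 20.3 -3.8] M [ 3.11 -0.18 -0.13] op 0.087 q6 -1.16
```

>>> drive_tool(
  deltas=[
    [0, 0.2, 0, 0],
    [0, 0.18, 0, 0],
    [0, 0, 0, 0],
    [0, 0, 0, 0],
  ],
)

```text
clock: 22.03
eef_pos: [583.9, 94.7, 67.7]
tcp_rot: [3.141, 0.0, 2.88]
contact_force: [-0.7, 4.0, 4.6]
opening: 0.086
```

>>> drive_tool(
  deltas=[
    [0, 0, 0.01, 0.04],
    [0, 0, 0.02, 0.06],
    [0, 0, 0.02, 0.08],
    [0, 0, 0.02, 0.08],
    [0, 0, 0.02, 0.08],
    [0, 0, 0.02, 0.08],
    [0, 0, 0, 0],
    [0, 0, 0, 0],
  ],
)

```text
clock: 22.7
eef_pos: [583.6, 94.2, 66.4]
tcp_rot: [-3.141, -0.0, 2.46]
contact_force: [-1.8, 2.0, 5.7]
opening: 0.087
```

```bash
python3 - <<'E'
from h import *
st()
E
```

```text
t 22.7 p [583.6  94.2  66.4] rot [-3.141 -0.     2.46 ] F [-1.8  2.   5.7] M [-0.04  0.38 -0.09] op 0.087 q6 -0.73
```

>>> drive_tool(
  deltas=[
    [0, 0, 0.024, 0.08],
    [0, 0, 0.024, 0.08],
    [0, 0, 0.024, 0.08],
    [0, 0, 0.024, 0.08],
    [0, 0, 0.024, 0.08],
    [0, 0, 0.024, 0.08],
    [0, 0, 0, 0],
  ],
)

```text
clock: 23.28
eef_pos: [582.9, 93.8, 64.9]
tcp_rot: [-3.14, -0.0, 1.975]
contact_force: [-4.4, -1.5, 7.3]
opening: 0.088
```

>>> drive_tool(
  deltas=[
    [0, 0, 0.024, 0.08],
    [0, 0, 0.024, 0.08],
    [0, 0, 0.024, 0.08],
    [0, 0, 0.024, 0.08],
    [0, 0, 0.024, 0.08],
    [0, 0, 0.024, 0.08],
    [0, 0, 0, 0],
  ],
)

```text
clock: 23.87
eef_pos: [582.2, 93.8, 63.5]
tcp_rot: [-3.139, 0.001, 1.495]
contact_force: [-6.4, -0.8, 9.9]
opening: 0.09
```

```bash
python3 - <<'E'
from h import *
st()
E
```

```text
t 23.87 p [582.2  93.8  63.5] rot [-3.139e+00  1.000e-03  1.495e+00] F [-6.4 -0.8  9.9] M [-0.09  1.28 -0.09] op 0.09 q6 0.23
```

>>> drive_tool(
  deltas=[
    [0, -0.12, -0.06, 0],
    [0, 0, 0.024, 0.08],
    [0, 0, 0.024, 0.08],
    [0, 0, 0.024, 0.08],
    [0, 0, 0.024, 0.08],
    [0, 0, 0.024, 0.08],
    [0, 0, 0.024, 0.08],
    [0, 0, 0.024, 0.08],
    [0, 0, 0, 0],
  ],
)

```text
clock: 24.62
eef_pos: [581.3, 94.2, 61.9]
tcp_rot: [-3.14, 0.002, 0.937]
contact_force: [-3.9, 0.7, 3.4]
opening: 0.085
```

>>> drive_tool(
  deltas=[
    [0, 0, 0.024, 0.08],
    [0, 0, 0.024, 0.08],
    [0, 0, 0.024, 0.08],
    [0, 0, 0.024, 0.08],
    [0, 0, 0.024, 0.08],
    [0, 0, 0.024, 0.08],
    [0, 0, 0, 0],
  ],
)

```text
clock: 25.2
eef_pos: [580.9, 94.8, 60.4]
tcp_rot: [-3.14, 0.003, 0.458]
contact_force: [-6.4, 3.4, 4.9]
opening: 0.089
```

```bash
python3 - <<'E'
from h import *
st()
E
```

```text
t 25.2 p [580.9  94.8  60.4] rot [-3.14e+00  3.00e-03  4.58e-01] F [-6.4  3.4  4.9] M [ 0.71  1.13 -0.05] op 0.089 q6 1.27
```

>>> drive_tool(
  deltas=[
    [0, 0, 0.018, 0.06],
    [0, 0, 0.018, 0.06],
    [0, 0, 0.018, 0.06],
    [0, 0, 0.018, 0.06],
    [0, 0, 0.018, 0.06],
    [0, 0, 0, 0],
    [0, 0, 0, 0],
  ],
)

```text
clock: 25.78
eef_pos: [580.8, 95.2, 59.5]
tcp_rot: [-3.14, 0.003, 0.162]
contact_force: [-6.9, 5.7, 4.9]
opening: 0.093
```

>>> drive_tool(
  deltas=[
    [0, 0, 0.018, 0.06],
    [0, 0, 0.018, 0.06],
    [0, 0, 0.018, 0.05],
    [0, 0, 0.012, 0.04],
    [0, 0, 0, 0],
    [0, 0, 0, 0],
    [0, 0, 0, 0],
  ],
)

```text
clock: 26.37
eef_pos: [580.8, 95.5, 59.0]
tcp_rot: [-3.14, 0.003, -0.047]
contact_force: [-7.5, 7.4, 5.5]
opening: 0.094
```

```bash
python3 - <<'E'
from h import *
st()
E
```

```text
t 26.37 p [580.8  95.5  59. ] rot [-3.14e+00  3.00e-03 -4.70e-02] F [-7.5  7.4  5.5] M [1.47 1.2  0.04] op 0.094 q6 1.78
```

>>> drive_tool(
  deltas=[
    [-0.14, -0.14, -0.03, 0],
    [0, 0, 0, 0],
    [0, 0, 0, 0],
  ],
)

```text
clock: 26.62
eef_pos: [580.8, 95.7, 59.0]
tcp_rot: [3.141, 0.001, -0.048]
contact_force: [-0.4, -1.0, -3.7]
opening: 0.091
```

```bash
python3 - <<'E'
from h import *
st()
E
```

```text
t 26.62 p [580.8  95.7  59. ] rot [ 3.141e+00  1.000e-03 -4.800e-02] F [-0.4 -1.  -3.7] M [0.06 0.27 0.05] op 0.091 q6 1.78
```

>>> drive_tool(
  deltas=[
    [0, 0, 0, 0],
    [0, 0, 0, 0],
    [0, 0, 0, 0],
  ],
  jaw=0.7,
)

```text
clock: 26.87
eef_pos: [581.7, 95.6, 59.7]
tcp_rot: [3.141, -0.001, -0.05]
contact_force: [-0.4, -3.4, -1.5]
opening: 0.298
```

>>> drive_tool(
  deltas=[
    [0, 0, -0.5, 0],
    [0, 0, -1, 0],
    [0, 0, -2, 0],
    [0, 0, -3, 0],
    [0, 0, -4, 0],
    [0, 0, -1, 0],
    [-3.5, 0, 0, 0],
    [-4, 0, 0, 0],
    [-4, 0, 0, 0],
    [-4, 0, 0, 0],
    [-4, 0, 0, 0],
    [-3, 0, 0, 0],
  ],
)

```text
clock: 27.87
eef_pos: [353.6, 107.2, 174.9]
tcp_rot: [-3.141, 0.0, -0.05]
contact_force: [-0.2, 0.7, 0.4]
opening: 0.303
```

```bash
python3 - <<'E'
from h import *
st(); p,d=grab('top'); q,e=grab('side'); nut()
a=ortho(p,'top',440,640,30,155,44,3)
c=cv2.resize(q[180:300,230:330],(500,600),interpolation=cv2.INTER_CUBIC); save(np.hstack([a,c[:,:425]]),'t9.png')
E
```

```text
t 27.87 p [353.6 107.2 174.9] rot [-3.141  0.    -0.05 ] F [-0.2  0.7  0.4] M [-0.02  0.06  0.05] op 0.303 q6 1.91
strap top z 53.8223456338697 935 red z [65.3 89.5 93.8 96.5]
n 122 mid [580.3  91.3] len 65.9 blade world angle -0.047
```

View pics/t9.png

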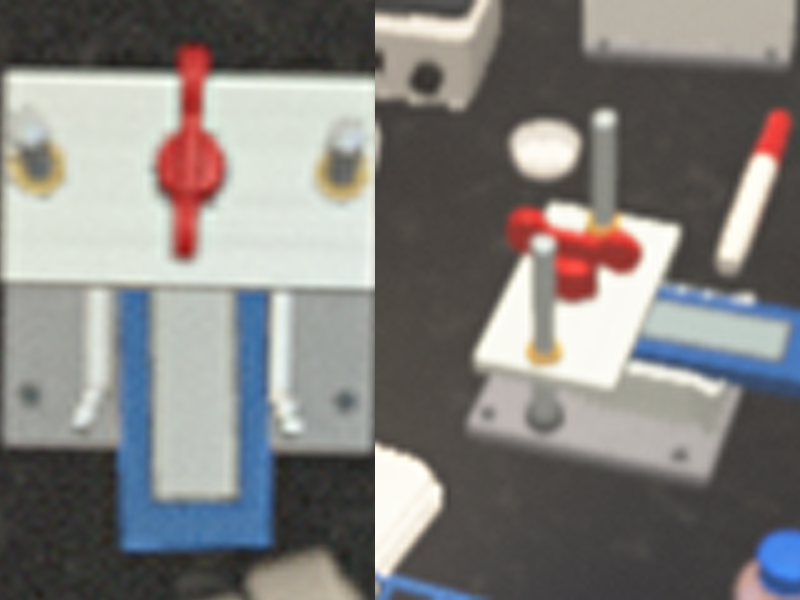

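The view shows the blade at 3.17 rad (world angle −0.047), the strap down about 8.6 mm onto the carrier, and the carrier still seated with its front edge at row 549. Bystanders in view are unmoved. Handing in.

```bash
python3 - <<'E'
from h import *
p,d,X=cloud('top'); v,u=np.mgrid[:420,:560]; Z=X[...,2]
for n,(a,bb,c,e) in dict(small=(305,340,243,288),med=(183,207,253,278),marker=(300,362,224,235),dish=(322,340,172,190),timer=(340,380,112,160)).items():
    m=(u>a)&(u<bb)&(v>c)&(v<e)&(Z>8); q=X[m]; print(n,np.round(np.percentile(q,2,axis=0)),np.round(np.percentile(q,98,axis=0)))
h=cv2.cvtColor(p,cv2.COLOR_RGB2HSV); blue=(h[...,0]>95)&(h[...,0]<125)&(h[...,1]>120)
b=(u>380)&(u<425)&(v>155)&(v<222)&blue; print('stack',np.median(X[b],axis=0),b.sum())
job.sign_off(); st()
E
```

```text
small [390. -62.  10.] [470. -18.  52.]
med [417. 245.  14.] [455. 286.  94.]
marker [ 514. -131.    9.] [528.  -1.  19.]
dish [625. -86.   9.] [662. -52.  19.]
timer [ 699. -180.   18.] [792. -97.  75.]
stack [ 592.56333238 -227.2197379    55.48084937] 356
the job is handed in; nothing more can be done
the job is handed in; nothing more can be done
```

I drew the bottom carrier out and pushed it into the nest until it met the stop at about 12 N. I then turned the wing nut clockwise about 2.93 rad in one grip, in small steps. The job was handed in at about 28 s on the robot's clock, with the gripper clear of everything.

**Last checks:**
- **Wing nut:** about 3.17 rad, which is 0.5 past pad contact. The strap came down about 8.6 mm by camera, against 8.8 mm expected from the turn.
- **Carrier:** its front edge was still where it lay after seating (x≈458).
- **Magazine:** the other two carriers dropped and stayed in it, with the stack top at about 56 mm.
- **Bystanders:** marker, dish, timer and blue-capped bottle were within 1 to 2 mm of the start in plan. The oil bottle was not measured again; the arm never worked near it.

**What failed or disagreed:**
- **First grasp:** it closed on air above the carrier, without moving it. The fingertips stood about 35 mm higher than the reported TCP and the stated 17 mm imply, so I worked from camera heights after that.
- **Reported x and y:** they differed from the camera by about 1 to 4 mm. I corrected this from the images and the contact forces.
- **Tightness:** I judged it from the nut angle and strap drop. The wrist torque did not show the expected rise, because side loads masked it.

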